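# Start a long coffee

### The job

Start a long coffee on the capsule coffee machine with the tips of the closed fingers: push its open lid fully shut, then press the round key all the way in so that it stays in (that switches it on), then press the long bar-shaped key all the way in and let it come up again. Press no key before its turn and never the small square one, and do not lift the lid further open. Leave the mug under the spout and the things beside the machine where they stand.

Things in the scene. Friction and masses are not known exactly. Their poses are not given: they have to be found in the camera images.
- machine: Black capsule coffee machine, fixed (all sizes in mm): 230 deep (x), 170 wide (y), flat top deck 200 above the worktop. Origin on the worktop under its middle; x from its front (keys, spout, mug; toward the robot) to its back, z up. Three aluminium keys stand in a row on the deck at x = -85, y = -52, 0, +52, in varying order; the lid lies behind them.
- lid (a joint): Angle of the grey lid: 0 = shut, flat on the deck; grows opening upward; starts at 0.45 to 0.85. Plate 115 long, 126 wide, 12 thick, hinged along y at its back edge (machine x = +85, z = 201), free edge toward the keys. No catch; it stays at any angle and shuts when pushed down, 2 to 4 N near the free edge. Shut: top face 214 above the worktop, free edge at machine x = -30.
- lid_edge (a point): Middle of the upper side of the lid's free edge, 115 from the hinge line; moves with the lid.
- round_key (a joint): Travel of the round key in m: 0 = out, 0.006 = fully in (downward). It has no spring: about 3 N pushes it in and it stays where it is left.
- round_key_top (a point): Centre of the top face of the round key: disc of 28 diameter, 11 above the deck when out, 5 when in; moves with the key.
- bar_key (a joint): Travel of the bar-shaped key in m: 0 = out, 0.006 = fully in (downward). Sprung: 2 N starts it, 5 N holds it fully in, and it comes back when let go.
- bar_key_top (a point): Centre of the top face of the bar-shaped key: 42 long across the machine (y) by 18, 11 above the deck when out, 5 when fully in; moves with the key.
- square_key (a joint): Travel of the small square key in m: 0 = out, 0.006 = fully in. Sprung like the bar key. Not to be pressed.
- square_key_top (a point): Centre of the top face of the small square key: 18 by 18, 11 above the deck; moves with the key.
- mug: Plain off-white mug, 78 diameter, 97 high, loose, on the drip tray under the spout (tray 20 above the worktop); origin at the centre of its underside. To be left alone.
- canister: Grey canister with a wooden knobbed lid, 97 diameter, 130 high, loose, to the left of the machine; origin at the centre of its underside. To be left alone.
- honey: Honey jar with a dark lid, 62 diameter, 99 high, loose, to the right of the machine; origin at the centre of its underside. To be left alone.
- teaspoon: Steel teaspoon, 139 long, 10 high, lying loose on the worktop to the left, beyond the canister; origin under its middle. To be left alone.

How it is judged:
On the way, in this order (a step that is already met when the one before it is completed fails the run):
1. the lid is pushed shut (value of joint lid below 0.05 rad), for 0.2 s.
2. the round key is pressed in (value of joint round_key above 0.0045 m), for 0.1 s.
3. the bar key is pressed in (value of joint bar_key above 0.0045 m), for 0.1 s.
At the end, for the whole second after the job is handed in: The lid is shut (within 0.05 rad), the round key is in (at least 4.5 mm of 6), the bar key has been pressed at least 4.5 mm and has come up again (under 1.5 mm), the square key is up, the mug stands upright and at rest, and mug, canister, honey jar and teaspoon are within 20 mm of where they stood (value of joint lid below 0.05 rad and value of joint round_key above 0.0045 m and value of joint each of bar_key, square_key below 0.0015 m and distance of each of mug, canister, honey, teaspoon from where it was at the start of the episode below 0.02 m and angle between mug's own z axis and vertical below 0.1 rad and linear speed of mug below 0.02 m/s); the robot touches nothing.
It fails at once if a key is pressed (over 3 mm) while the lid is open (over 0.12 rad) (value of joint lid above 0.12 rad and value of joint any of round_key, bar_key above 0.003 m).
It fails at once if the bar key is pressed (over 3 mm) while the round key is not in (under 4 mm) (value of joint bar_key above 0.003 m and value of joint round_key below 0.004 m).
It fails at once if the square key is pressed (over 3 mm) (value of joint square_key above 0.003 m).
It fails at once if the lid is lifted further open (over 1.0 rad) (value of joint lid above 1 rad).
It fails at once if mug, canister, honey jar or teaspoon is lifted, carried or pushed away (over 20 mm) (distance of any of mug, canister, honey, teaspoon from where it was at the start of the episode above 0.02 m).
It also fails if it takes over 40 s, if anything falls off the work surface, if the arm or the gripper's body presses on something with over 40 N, if the wrist force passes 120 N, or if a joint passes its speed limit or range.

### The arm

A 7-joint arm with a two-finger parallel gripper is mounted at the origin on a cart in front of the work surface, level with it; the furniture and walls round the work are solid. World frame = base frame: x ahead of the robot, y to its left, z up, the work surface at z = 0. Lengths are in m, angles in rad, forces in N, time in s.
With the tool pointing down it reaches from about 0.425 to 0.925 m from the base axis. Payload 6.8 kg.
Tool frame: the origin (TCP) lies at the very end of the fingers, on their centre line; the grasp point (between the pads) lies 19 mm behind it; z points along the fingers, y is the line along which they close (so a half turn about z gives the same grasp; the last joint's range is limited). The gripper opens to 85 mm and grips with 20 to 120 N. Pads are 22 mm wide; open, the fingers measure 114 mm over their backs; the gripper's body (76 mm by 85 mm) begins 54 mm behind the grasp point. The pads swing forward as they close: fully open they stand 13 mm farther back than shut.
Start: joints at [1.163, 0.477, 0.022, 1.555, -0.011, 1.109, -0.083], TCP at [0.199, -0.645, 0.231] pointing down, gripper open.
Joint ranges: [-2.96, 2.96], [-0.34, 2.1], [-1.41, 1.46], [0.24, 2.44], [-1.37, 4.51], [0.17, 1.92], [-2.96, 2.96]. Speed limits (rad/s): [2.39, 2.39, 3.14, 3.14, 3.14, 3.14, 3.14].

### API

Orientations are given as a rotation vector (axis times angle).
In Python, from bench import r gives the robot as it stands.
- The arm moves only by the shell command python3 -m jog 'ROWS' [FORCE]. ROWS is JSON, a list of rows, each an object of numbers: "fingers": the finger opening in m, from 0 to 0.0854; "x", "y", "z": the shift along the tool's x, y, z in m; "rx", "ry", "rz": the turn, a rotation vector about the tool's x, y, z in degrees. In form: [{"fingers": .., "x": .., "y": .., "z": .., "rx": .., "ry": .., "rz": ..}, ...]. A call has 1 to 8 rows; each row shifts and turns the commanded pose from where the row before left it, along the tool's axes as they then stand; what a row does not reach is not made up. A row lasts 1/8 s, in which the tool goes at most 62.5 mm and 10.7 degrees, less where a joint would pass 70% of its speed; a pose out of reach is approached as far as the arm can. A call is refused whole if a number of a shift passes 0.0625 or a number of a turn 10.7, either way. A call with a gripper value outside its range is refused whole. The fingers move at their own pace and stop on an object; FORCE is the grip in N (left out, the last holds). Time passes only in rows, so rows that do not move let the fingers close. It gives the time, the measured TCP pose, the force, the opening and the grip force at its end, in the units of the state.
- r.get_obs(): the state, without advancing time (a new reading comes with each control period).
- r.grab_frame(name): name is "side" or "top"; returns (picture, depth): 480x640x3 uint8, red, green, blue; 480x640 float32, m along the optical axis (not along the pixel's ray), 0 where there is no reading.
- r.get_calibration(name): a dict with "mtx" (3x3 intrinsics, pixels), "extrinsics" (4x4, takes a point from camera to world coordinates). Camera axes: x right, y down, z forward; pixel columns grow to the right and rows downward; lengths in m; the calibration is good to about 2 mm. A picture is of the moment at which its call begins. get_calibration takes no time and is no camera call.
- r.hand_in(): hands the job in; it is judged then, once.
Trained networks look in the newest picture that a camera, given by its name, has taken for a name from the list of things; names that differ only in an ending like _2 or _b are one class to them, and where a whole thing is asked for, a point or a joint stands for the part that bears it (a point fixed in the world has none). Each returns a list of dicts, best first, with "score" (0 to 1); they miss things now and then, are a little off and sometimes report something else, mostly with a low value. They report only what shows in the picture. A call takes as long as a camera call.
- r.search_frame(target, camera): "xyz" ([x, y, z] in m, in world coordinates, good to about 4 mm: the middle of the surface that is visible of it).
- r.landmark_of(target, camera): "xyz" ([x, y, z] in m, in world coordinates, good to about 4 mm: a listed point, or the origin of a listed thing).
The state is a dict: "clock": time; "joints": joint angles; "qvel": joint speeds; "tau": joint torques, N m; "tcp_pos": TCP position; "orientation": TCP orientation; "contact_force": force on the tool from outside, world axes, zero at the start; "moment": the same for the moment, N m; "grip_width": finger opening in m; "gripper_force": force on a finger pad.
Only numpy, scipy, OpenCV 4.12 (cv2) and the standard library are available. Lean on these libraries where they do the work, as an engineer would, in place of code of your own. Each camera call takes 0.05 s, during which the arm holds its last target. There are 200 camera calls.

## Working session

There is one attempt and no reset: what is moved stays moved. The work goes in short steps, Python scripts to look and compute and a shell command to move; the robot and the scene stay as the last step left them, time stands still between calls to the robot, and variables do not carry over. Pictures are saved under pics/ and viewed, at most 10 in all, crops included, and the job is handed in when it is done.

```bash
mkdir -p pics; python3 - <<'E'
from bench import r
import cv2,numpy as np
for c in("top","side"):
    p,d=r.grab_frame(c); cv2.imwrite(f"pics/{c}0.png",p[:,:,::-1])
    for t in("machine","lid_edge","round_key_top","bar_key_top","square_key_top","mug","canister","honey"):
        print(c,t,[(np.round(a["xyz"],3).tolist(),round(a["score"],2)) for a in r.landmark_of(t,c)[:2]])
o=r.get_obs();print(o)
E
```

```text
top machine []
top lid_edge [([0.577, 0.15, 0.29], 0.58)]
top round_key_top [([0.483, 0.173, 0.21], 0.5), ([0.47, 0.121, 0.213], 0.39)]
top bar_key_top [([0.49, 0.224, 0.211], 0.79)]
top square_key_top [([0.472, 0.123, 0.216], 0.4)]
top mug []
top canister [([0.573, 0.318, 0.001], 0.97)]
top honey [([0.446, -0.051, -0.0], 0.56)]
side machine [([0.566, 0.154, 0.003], 0.82)]
side lid_edge [([0.579, 0.153, 0.294], 0.77)]
side round_key_top [([0.482, 0.169, 0.213], 0.44), ([0.486, 0.22, 0.209], 0.41)]
side bar_key_top [([0.489, 0.22, 0.214], 0.49)]
side square_key_top [([0.471, 0.122, 0.213], 0.54)]
side mug [([0.497, 0.172, 0.021], 0.84), ([0.565, 0.155, 0.002], 0.33)]
side canister [([0.572, 0.315, -0.001], 0.67)]
side honey [([0.45, -0.052, 0.0], 0.56), ([0.57, 0.314, 0.001], 0.51)]
{'clock': 0.9, 'joints': array([ 1.16287057,  0.47700172,  0.02238767,  1.55540014, -0.01152741,
        1.10930463, -0.08310327]), 'qvel': array([-0.00026052, -0.00068151, -0.00101313,  0.00112567,  0.00079226,
        0.0001659 ,  0.00091498]), 'tau': array([ 1.46070120e-04, -5.96311855e+01,  1.60658140e+00, -2.81551784e+01,
        1.24172482e-02,  1.60651431e-03, -4.88177818e-05]), 'tcp_pos': array([ 0.1993891 , -0.64489344,  0.23130645]), 'orientation': array([3.10635873e+00, 4.69162688e-01, 7.20258140e-05]), 'contact_force': array([0.39279117, 0.27748883, 0.07184704]), 'moment': array([-0.00380776,  0.0305723 ,  0.01909299]), 'gripper_force': 0.0, 'grip_width': 0.08525541075098023}
```

View pics/top0.png

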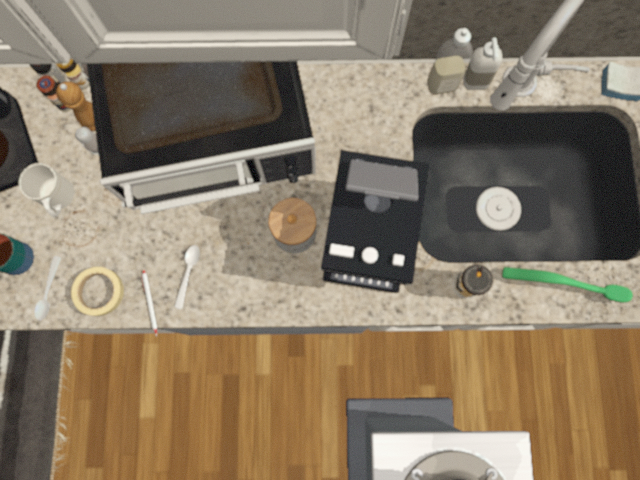

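View pics/side0.png

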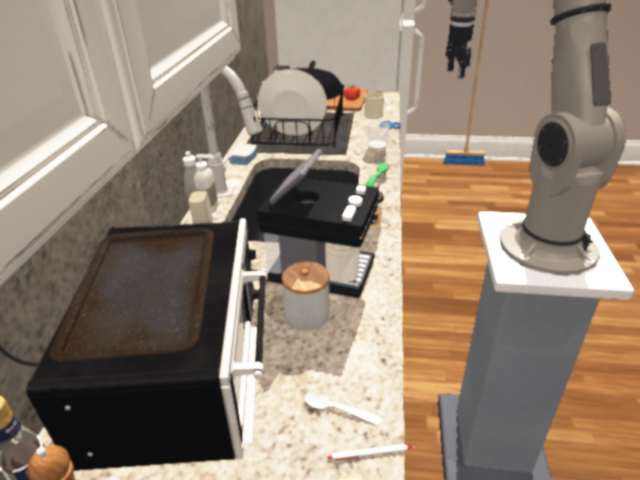

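Both views agree. In the top picture the bar key is at (341,250), the round key at (370,256) and the square key at (398,260). The lid is up at about (383,180), roughly 0.79 rad, and the machine yaw is about -0.18 rad. I'll raise the arm, align it and close the fingers, then cross over.

```bash
python3 -m jog '[{"fingers":0,"z":-0.044,"rz":9.2},{"fingers":0,"z":-0.043,"rz":9.2},{"fingers":0,"z":-0.043,"rz":9.1},{"fingers":0}]' 30; python3 -m jog '[{"x":0.015,"y":-0.053},{"x":0.015,"y":-0.053},{"x":0.015,"y":-0.053},{"x":0.015,"y":-0.053},{"x":0.015,"y":-0.053},{"x":0.015,"y":-0.053},{"x":0.015,"y":-0.053},{"x":0.015,"y":-0.053}]'
```

```text
validation failed for argument at $[0]...
validation failed for argument at $[0]...
```

```bash
python3 -m jog '[{"fingers":0,"x":0,"y":0,"z":-0.044,"rx":0,"ry":0,"rz":9.2},{"fingers":0,"x":0,"y":0,"z":-0.043,"rx":0,"ry":0,"rz":9.2},{"fingers":0,"x":0,"y":0,"z":-0.043,"rx":0,"ry":0,"rz":9.1},{"fingers":0,"x":0,"y":0,"z":0,"rx":0,"ry":0,"rz":0}]' 30
```

```text
clock: 1.4
tcp_pos: [0.1999, -0.6466, 0.366]
orientation: [3.122, -0.284, 0.006]
contact_force: [0.2, -0.2, -0.8]
grip_width: 0.0122
gripper_force: 0.0
```

```bash
R='x'; python3 -m jog '[{"fingers":0,"x":0.015,"y":-0.053,"z":0,"rx":0,"ry":0,"rz":0},{"fingers":0,"x":0.015,"y":-0.053,"z":0,"rx":0,"ry":0,"rz":0},{"fingers":0,"x":0.015,"y":-0.053,"z":0,"rx":0,"ry":0,"rz":0},{"fingers":0,"x":0.015,"y":-0.053,"z":0,"rx":0,"ry":0,"rz":0},{"fingers":0,"x":0.015,"y":-0.053,"z":0,"rx":0,"ry":0,"rz":0},{"fingers":0,"x":0.015,"y":-0.053,"z":0,"rx":0,"ry":0,"rz":0},{"fingers":0,"x":0.015,"y":-0.053,"z":0,"rx":0,"ry":0,"rz":0},{"fingers":0,"x":0.015,"y":-0.053,"z":0,"rx":0,"ry":0,"rz":0}]'
```

```text
clock: 2.4
tcp_pos: [0.3935, -0.2474, 0.3606]
orientation: [-3.129, 0.281, 0.001]
contact_force: [0.3, -0.9, -0.2]
grip_width: 0.0001
gripper_force: 0.0
```

```bash
python3 -m jog '[{"fingers":0,"x":0.015,"y":-0.053,"z":0,"rx":0,"ry":0,"rz":0},{"fingers":0,"x":0.015,"y":-0.053,"z":0,"rx":0,"ry":0,"rz":0},{"fingers":0,"x":0.015,"y":-0.053,"z":0,"rx":0,"ry":0,"rz":0},{"fingers":0,"x":0.015,"y":-0.053,"z":0,"rx":0,"ry":0,"rz":0},{"fingers":0,"x":0.015,"y":-0.053,"z":0,"rx":0,"ry":0,"rz":0},{"fingers":0,"x":0.015,"y":-0.053,"z":0,"rx":0,"ry":0,"rz":0},{"fingers":0,"x":0,"y":0,"z":0,"rx":0,"ry":0,"rz":0}]'; cat > h.py <<'E'
from bench import r
import numpy as np
from scipy.spatial.transform import Rotation as R
def go(w):
    o=r.get_obs(); M=R.from_rotvec(o["orientation"]).as_matrix()
    print("pos",o["tcp_pos"].round(4),"toolx",M[:,0].round(3),"toolz",M[:,2].round(3),"shift",(M.T@(np.array(w)-o["tcp_pos"])).round(4))
E
python3 -c "from h import *;go([.5945,.1506,.36])"
```

```text
clock: 3.28
tcp_pos: [0.5391, 0.0526, 0.3602]
orientation: [-3.128, 0.268, 0.003]
contact_force: [-0.4, -0.5, -0.3]
grip_width: -0.0001
gripper_force: 0.0
pos [0.5391 0.0526 0.3602] toolx [ 0.985 -0.17  -0.002] toolz [-0.001  0.003 -1.   ] shift [ 0.0379 -0.106   0.0003]
```

```bash
python3 -m jog '[{"fingers":0,"x":0.013,"y":-0.036,"z":0,"rx":0,"ry":0,"rz":0},{"fingers":0,"x":0.013,"y":-0.035,"z":0,"rx":0,"ry":0,"rz":0},{"fingers":0,"x":0.012,"y":-0.035,"z":0,"rx":0,"ry":0,"rz":0},{"fingers":0,"x":0,"y":0,"z":0.03,"rx":0,"ry":0,"rz":0},{"fingers":0,"x":0,"y":0,"z":0.03,"rx":0,"ry":0,"rz":0},{"fingers":0,"x":0,"y":0,"z":0.012,"rx":0,"ry":0,"rz":0},{"fingers":0,"x":0,"y":0,"z":0.012,"rx":0,"ry":0,"rz":0},{"fingers":0,"x":0,"y":0,"z":0.0,"rx":0,"ry":0,"rz":0}]'; python3 -c "from h import *;go([.5945,.1506,.213])"
```

```text
clock: 4.28
tcp_pos: [0.5953, 0.1445, 0.2771]
orientation: [3.129, -0.283, -0.0]
contact_force: [-0.4, -0.1, 0.6]
grip_width: 0.0001
gripper_force: 0.0
pos [0.5953 0.1445 0.2771] toolx [ 0.984 -0.179 -0.   ] toolz [-0. -0. -1.] shift [-0.0018 -0.0059  0.0641]
```

```bash
python3 -m jog '[{"fingers":0,"x":0,"y":-0.003,"z":0.01,"rx":0,"ry":0,"rz":0},{"fingers":0,"x":0,"y":-0.003,"z":0.01,"rx":0,"ry":0,"rz":0},{"fingers":0,"x":0,"y":0,"z":0.01,"rx":0,"ry":0,"rz":0},{"fingers":0,"x":0,"y":0,"z":0.01,"rx":0,"ry":0,"rz":0},{"fingers":0,"x":0,"y":0,"z":0.01,"rx":0,"ry":0,"rz":0},{"fingers":0,"x":0,"y":0,"z":0.01,"rx":0,"ry":0,"rz":0},{"fingers":0,"x":0,"y":0,"z":0.0,"rx":0,"ry":0,"rz":0}]'; python3 -c "from h import *;go([.5945,.1506,.213])"
```

```text
clock: 5.15
tcp_pos: [0.5959, 0.1504, 0.216]
orientation: [3.128, -0.282, -0.002]
contact_force: [-0.9, 0.5, 0.6]
grip_width: 0.0004
gripper_force: 0.0
pos [0.5959 0.1504 0.216 ] toolx [ 0.984 -0.179 -0.002] toolz [-0.002 -0.001 -1.   ] shift [-0.0014  0.0001  0.003 ]
```

```bash
python3 -m jog '[{"fingers":0,"x":0,"y":0,"z":0.002,"rx":0,"ry":0,"rz":0},{"fingers":0,"x":0,"y":0,"z":0.002,"rx":0,"ry":0,"rz":0},{"fingers":0,"x":0,"y":0,"z":0.002,"rx":0,"ry":0,"rz":0},{"fingers":0,"x":0,"y":0,"z":0,"rx":0,"ry":0,"rz":0}]'; python3 - <<'E'
from h import *
import cv2
go([.5945,.1506,.213])
p,d=r.grab_frame("side");cv2.imwrite("pics/s1.png",cv2.resize(p[130:310,220:420,::-1],None,fx=3,fy=3))
print(r.landmark_of("lid_edge","side")[:2])
E
```

```text
clock: 5.65
tcp_pos: [0.5966, 0.1508, 0.214]
orientation: [3.128, -0.283, 0.002]
contact_force: [-6.8, -2.6, 17.2]
grip_width: 0.0001
gripper_force: 8.0
pos [0.5966 0.1508 0.214 ] toolx [ 0.984 -0.18   0.002] toolz [ 0.001 -0.001 -1.   ] shift [-0.002   0.0005  0.001 ]
[{'xyz': [0.5372, 0.1609, 0.2134], 'score': 0.55}]
```

View pics/s1.png

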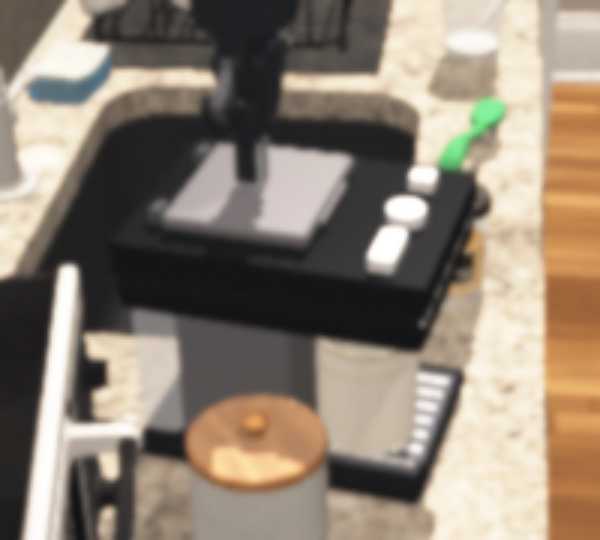

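The lid is flat and shut, with 17 N on it at z = 0.214. Next I'll rise and go above the round key.

```bash
python3 -m jog '[{"fingers":0,"x":0,"y":0,"z":-0.02,"rx":0,"ry":0,"rz":0},{"fingers":0,"x":0,"y":0,"z":-0.02,"rx":0,"ry":0,"rz":0},{"fingers":0,"x":-0.039,"y":0,"z":0,"rx":0,"ry":0,"rz":0},{"fingers":0,"x":-0.039,"y":0,"z":0,"rx":0,"ry":0,"rz":0},{"fingers":0,"x":-0.038,"y":0,"z":0,"rx":0,"ry":0,"rz":0},{"fingers":0,"x":0,"y":0,"z":0,"rx":0,"ry":0,"rz":0},{"fingers":0,"x":0,"y":0,"z":0,"rx":0,"ry":0,"rz":0}]'; python3 - <<'E'
from h import *
import cv2
go([.482,.171,.204])
p,d=r.grab_frame("side");cv2.imwrite("pics/s2.png",cv2.resize(p[130:310,220:420,::-1],None,fx=3,fy=3))
for t in("lid_edge","round_key_top","bar_key_top"): print(t,r.landmark_of(t,"side")[:2])
E
```

```text
clock: 6.62
tcp_pos: [0.4833, 0.1715, 0.2521]
orientation: [-3.128, 0.283, -0.003]
contact_force: [-0.2, -0.3, -0.0]
grip_width: -0.0001
gripper_force: 0.0
pos [0.4833 0.1715 0.2521] toolx [ 0.984 -0.18   0.002] toolz [ 0.002  0.    -1.   ] shift [-0.0013  0.0008  0.0481]
lid_edge [{'xyz': [0.5386, 0.1607, 0.2152], 'score': 0.98}]
round_key_top [{'xyz': [0.4828, 0.171, 0.2105], 'score': 0.43}]
bar_key_top [{'xyz': [0.4757, 0.5503, -0.0043], 'score': 0.69}, {'xyz': [0.4882, 0.219, 0.2155], 'score': 0.6}]
```

View pics/s2.png

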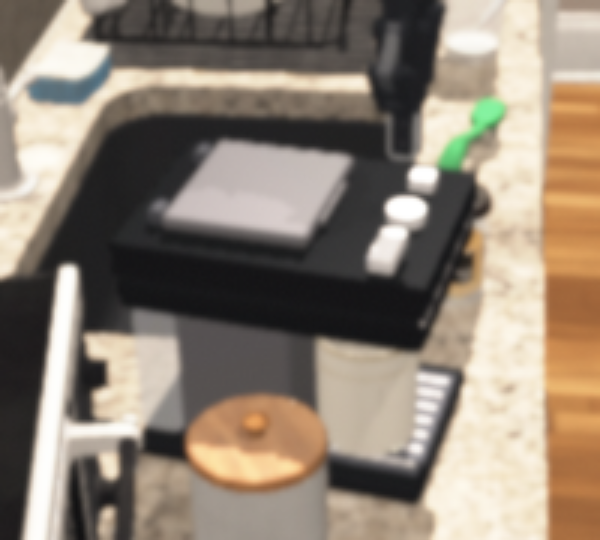

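The lid stays shut. The finger tips at (402,155) hang over the round key at (407,212). Pressing it now.

```bash
python3 -m jog '[{"fingers":0,"x":-0.001,"y":0.001,"z":0.025,"rx":0,"ry":0,"rz":0},{"fingers":0,"x":0,"y":0,"z":0.012,"rx":0,"ry":0,"rz":0},{"fingers":0,"x":0,"y":0,"z":0.005,"rx":0,"ry":0,"rz":0},{"fingers":0,"x":0,"y":0,"z":0.004,"rx":0,"ry":0,"rz":0},{"fingers":0,"x":0,"y":0,"z":0.003,"rx":0,"ry":0,"rz":0},{"fingers":0,"x":0,"y":0,"z":0,"rx":0,"ry":0,"rz":0},{"fingers":0,"x":0,"y":0,"z":0,"rx":0,"ry":0,"rz":0}]'
```

```text
clock: 7.7
tcp_pos: [0.4814, 0.1708, 0.2049]
orientation: [3.128, -0.283, 0.002]
contact_force: [-9.1, -5.4, 21.1]
grip_width: 0.0006
gripper_force: 10.5
```

Fully in: 21 N at z = 0.205. Now over to the bar key, 51 mm along -y of the tool.

```bash
python3 -m jog '[{"fingers":0,"x":0,"y":0,"z":-0.02,"rx":0,"ry":0,"rz":0},{"fingers":0,"x":0,"y":0,"z":-0.025,"rx":0,"ry":0,"rz":0},{"fingers":0,"x":0,"y":-0.026,"z":0,"rx":0,"ry":0,"rz":0},{"fingers":0,"x":0,"y":-0.025,"z":0,"rx":0,"ry":0,"rz":0},{"fingers":0,"x":0,"y":0,"z":0,"rx":0,"ry":0,"rz":0},{"fingers":0,"x":0,"y":0,"z":0,"rx":0,"ry":0,"rz":0}]'; python3 - <<'E'
from h import *
go([.490,.221,.204])
r.grab_frame("side")
for t in("round_key_top","bar_key_top","lid_edge"): print(t,r.landmark_of(t,"side")[:2])
E
```

```text
clock: 8.45
tcp_pos: [0.4904, 0.2203, 0.2473]
orientation: [3.128, -0.283, 0.0]
contact_force: [1.1, -0.3, -0.4]
grip_width: 0.0001
gripper_force: 0.0
pos [0.4904 0.2203 0.2473] toolx [ 0.984 -0.18   0.   ] toolz [ 0. -0. -1.] shift [-0.0005 -0.0006  0.0433]
round_key_top [{'xyz': [0.484, 0.1681, 0.205], 'score': 0.54}]
bar_key_top [{'xyz': [0.4884, 0.2219, 0.2139], 'score': 0.61}]
lid_edge [{'xyz': [0.5364, 0.1616, 0.2162], 'score': 0.83}]
```

The round key is in (top at 0.205). Pressing the bar key, then retreating upward.

```bash
python3 -m jog '[{"fingers":0,"x":0,"y":0,"z":0.025,"rx":0,"ry":0,"rz":0},{"fingers":0,"x":0,"y":0,"z":0.009,"rx":0,"ry":0,"rz":0},{"fingers":0,"x":0,"y":0,"z":0.005,"rx":0,"ry":0,"rz":0},{"fingers":0,"x":0,"y":0,"z":0.004,"rx":0,"ry":0,"rz":0},{"fingers":0,"x":0,"y":0,"z":0.002,"rx":0,"ry":0,"rz":0},{"fingers":0,"x":0,"y":0,"z":0,"rx":0,"ry":0,"rz":0},{"fingers":0,"x":0,"y":0,"z":0,"rx":0,"ry":0,"rz":0}]'
```

```text
clock: 9.52
tcp_pos: [0.4904, 0.2207, 0.2049]
orientation: [3.128, -0.283, 0.002]
contact_force: [-8.4, -6.8, 21.2]
grip_width: -0.0
gripper_force: 10.1
```

```bash
python3 -m jog '[{"fingers":0,"x":0,"y":0,"z":-0.02,"rx":0,"ry":0,"rz":0},{"fingers":0,"x":0,"y":0,"z":-0.04,"rx":0,"ry":0,"rz":0},{"fingers":0,"x":0,"y":0,"z":-0.04,"rx":0,"ry":0,"rz":0},{"fingers":0,"x":0,"y":0,"z":0,"rx":0,"ry":0,"rz":0},{"fingers":0,"x":0,"y":0,"z":0,"rx":0,"ry":0,"rz":0}]'; python3 - <<'E'
from h import *
import cv2
p,d=r.grab_frame("side");cv2.imwrite("pics/s3.png",cv2.resize(p[130:310,220:420,::-1],None,fx=3,fy=3))
for t in("round_key_top","bar_key_top","lid_edge","mug"): print(t,r.landmark_of(t,"side")[:2])
E
```

```text
clock: 10.15
tcp_pos: [0.4902, 0.2209, 0.302]
orientation: [-3.129, 0.283, -0.0]
contact_force: [-0.3, -0.0, -0.9]
grip_width: 0.0
gripper_force: 0.0
round_key_top [{'xyz': [0.4817, 0.1684, 0.2055], 'score': 0.53}]
bar_key_top [{'xyz': [0.4892, 0.2198, 0.2126], 'score': 0.64}]
lid_edge [{'xyz': [0.5368, 0.1601, 0.2154], 'score': 0.72}, {'xyz': [0.449, -0.0528, -0.0006], 'score': 0.59}]
mug [{'xyz': [0.4986, 0.1714, 0.0223], 'score': 0.56}]
```

View pics/s3.png

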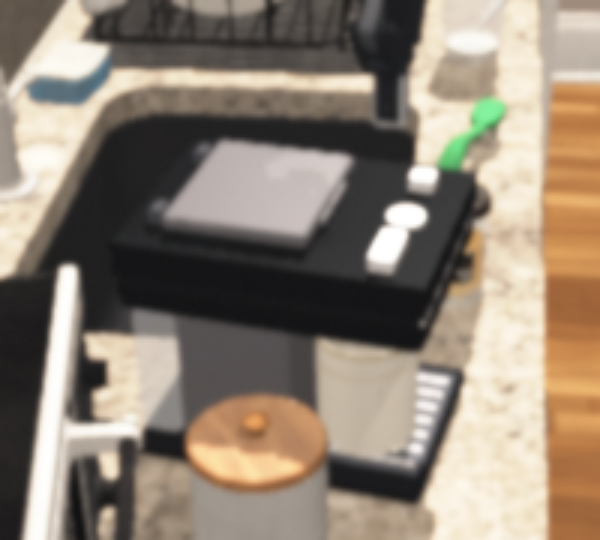

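The lid is shut, the round key is down at (406,215), the bar key is up again at (388,248), the square key is up at (423,180), and the mug hasn't moved.

```bash
python3 -c "from bench import r;print(r.hand_in())"
```

```text
the job is handed in; nothing more can be done
None
```

I shut the lid, pressed the round key in (it stayed in), pressed the bar key and let it come up again, and handed the job in about 10 s into the 40 s limit; the final camera check agreed, but no verdict came back.

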